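Seat the drip cone in the pour-over stand

ROBOT

A 6-joint arm with a two-finger parallel gripper is mounted at the origin on a cart in front of the work surface, level with it; the furniture and walls round the work are solid. World frame = base frame: x ahead of the robot, y to its left, z up, the work surface at z = 0. Lengths are in m, angles in rad, forces in N, time in s.
With the tool pointing down it reaches from about 0.35 to 0.975 m from the base axis. Payload 17.4 kg.
Tool frame: the origin (TCP) lies on the centre line of the jaws, within the pads' length; the fingertips stand tcp_to_tips ahead of it and the grasp point (between the pads) lies 6 mm ahead of it (tcp_to_tips is the distance from the TCP to the fingertips, in m); y points along the fingers, z is the direction in which the jaws open and shut, and the axes are right-handed (so a half turn about y gives the same grasp; the last joint's range is limited). The gripper opens to 85 mm and grips with 20 to 120 N. Pads are 22 mm wide; open, the fingers measure 114 mm over their backs; the gripper's body (76 mm by 85 mm) begins 54 mm behind the grasp point. The pads swing forward as they close: fully open they stand 13 mm farther back than shut.
Start: joints at [1.297, 0.116, 1.442, -0, 1.584, -0.038], TCP at [0.158, 0.656, 0.256] pointing down, gripper open.
Joint ranges: [-2.83, 2.83], [-0.83, 2.19], [0.07, 2.5], [-1.14, 4.28], [0.01, 3], [-2.97, 2.97]. Speed limits (rad/s): [1.89, 1.89, 2.22, 3.14, 3.14, 3.14].

INTERFACE

Orientations are given as a unit quaternion [x, y, z, w].
In Python, from workcell import state, grab_frame, finish_job, tcp_to_tips gives the robot as it stands.
- The arm moves only by the tool drive_tool, never from a script. Its argument "plan" is a list of rows, each an object with "fingers": the finger opening in m, from 0 to 0.0854; "xyz": the shift along the tool's x, y, z in m, a list of three; "delta_rot": the turn, a rotation vector about the tool's x, y, z in degrees, a list of three. In form: [{"fingers": fingers, "xyz": [x, y, z], "delta_rot": [wx, wy, wz]}, ...]. A call has 1 to 10 rows; each row is the pose to reach, as a shift and turn from the pose commanded when the call began, along the tool's axes at that moment; what a row does not reach only later rows make up. A row lasts 1/12 s, in which the tool goes at most 41.7 mm and 7.16 degrees, less where a joint would pass 70% of its speed; a pose out of reach is approached as far as the arm can. A call with a gripper value outside its range is refused whole. The fingers move at their own pace and stop on an object; "grip_force" is the grip in N (left out, the last holds). Time passes only in rows, so rows that repeat a pose let the fingers close. It gives the time, the measured TCP pose, the force and the opening at its end, in the units of the state.
- state(): the state, without advancing time (a new reading comes with each control period).
- grab_frame(name): name is "side" or "top" or "wrist"; returns a dict with "color" (400x640x3 uint8, blue, green, red), "z_map" (400x640 float32, m along the optical axis (not along the pixel's ray), 0 where there is no reading), "K" (3x3 intrinsics, pixels), "R" (3x3) and "t" (3): a world point X has camera coordinates R X + t. Camera axes: x right, y down, z forward; pixel columns grow to the right and rows downward; lengths in m; the calibration is good to about 2 mm. A picture is of the moment at which its call begins.
- finish_job(): hands the job in, once; it reports no verdict.
The state is a dict: "t": time; "joints": joint angles; "joint_velocities": joint speeds; "joint_torque": joint torques, N m; "tcp_pos": TCP position; "tcp_rot": TCP orientation; "contact_force": force on the tool from outside, world axes, zero at the start; "moment": the same for the moment, N m; "opening": opening from 0.0 (shut) to 1.0 (fully open).
Only numpy, scipy, OpenCV 4.12 (cv2) and the standard library are available. Lean on these libraries where they do the work, as an engineer would, in place of code of your own. Each camera call takes 0.05 s, during which the arm holds its last target.

TASK

Get the pour-over stand ready for the cup waiting under it: pick up the white drip cone, lower it without dropping it into the tapered black silicone liner in the stand's ring so that it centres itself, then press it straight down, firmly but never hard, until the liner is fully home on the ring, and keep the pressure on for a second. Let go and leave the cone upright, and do not disturb the teacup, the stand, the tumbler or the lime.

Things in the scene. Friction and masses are not known exactly. Their poses are not given: they have to be found in the camera images.
- cone_center (a point): Mid-point (on the axis, 45 mm above the foot, 45 mm below the rim) of the loose white drip cone, 90 mm high, about 0.2 kg, standing upright on its foot on the worktop; z up. Diameter 32 mm at the foot, widening to 52 mm over the lowest 34 mm; above that a straight band, 54 mm across and 56 mm high, to grip from outside. Copper stripe below the band.
- cone: The same drip cone; origin at the centre of its foot. It is open at the top, with a perforated strainer plate 54 mm below the rim. Its seated foot lies about 33 mm below the mouth of the stand's liner and its band begins just above that mouth.
- stand: Pour-over stand, fixed: walnut base 215 x 130 x 16 mm, brass post, brass ring (74 mm outside) on an arm. Origin on the worktop exactly below the ring's centre; z up, x towards the post. The ring is clamped at a height that differs each time and is not measured: its top face is 111 to 141 mm above the worktop; see or feel for it. It must not bear more than 25 N through the cone.
- post_foot (a point): Foot of the stand's brass post, on the base 100 mm behind the ring's centre along the stand's x; the post is 16 mm thick, its top 162 mm above the worktop. Overhead, keep the wrist clear of the fixed wall cabinet: it covers the worktop from about x = 0.55 m back and from y = 0.12 m to the right, its underside 0.48 m above the worktop.
- liner (a joint): Travel of the black silicone liner in the ring, m: 0 = raised, its mouth 11 mm above the ring's top face; 0.008 = fully home, flange on the ring, hard stop. It yields at about 6 N and stays where left; the cone's weight does not move it. Seal it with 10 to 20 N there for a second. Its bore narrows from 53 to 37 mm diameter over 26 mm, matching the cone.
- teacup: White and blue teacup, 60 mm high, 98 mm across, standing on the stand's base under the ring; bystander. Origin at the centre of its underside.
- tumbler: Clear glass tumbler, 77 mm diameter, 94 mm high; bystander. Origin at the centre of its underside.
- lime: Lime, about 60 mm; bystander. Origin at its underside as it first lies.
Not all that is in view belongs to the job. What is shaped like the cone but blue or red is not meant.

How it is judged:
On the way, in this order (a step that is already met when the one before it is completed fails the run):
1. the cone has been lowered into the liner by the gripper, centred, before the liner is home (contact force between cone and stand above 0.5 N and contact force between the fingers and cone above 0.5 N and horizontal distance between cone_center and stand below 0.012 m and height (world z) of cone above 0.07 m and value of joint liner below 0.0065 m), for 0.05 s.
2. the cone is pressed with more than 8 N against the liner, which is fully home, for 0.5 s (value of joint liner above 0.0068 m and contact force between cone and stand above 8 N), for 0.5 s.
At the end, for the whole second after the job is handed in: The liner is fully home (pushed down more than 6.8 of its 8 mm) and the cone rests in it, centred in the ring within 4 mm, upright within 0.06 rad, at rest (value of joint liner above 0.0068 m and horizontal distance between cone_center and stand below 0.004 m and angle between cone_center's own z axis and vertical below 0.06 rad and contact force between cone and stand above 0.5 N and linear speed of cone below 0.02 m/s); the robot touches nothing.
It fails at once if the cone presses on the stand with more than 25 N (contact force between cone and stand above 25 N).
It fails at once if the robot presses directly on the stand, ring or liner with more than 10 N (contact force between any of the arm, the fingers and stand above 10 N).
It fails at once if the cone is dropped (falls faster than 0.45 m/s with no finger on it) (linear speed of cone above 0.45 m/s and contact force between the fingers and cone below 0.1 N).
It fails at once if the teacup is moved more than 15 mm, the tumbler more than 20 mm or the lime more than 30 mm (distance of teacup from where it was at the start of the episode above 0.015 m or distance of tumbler from where it was at the start of the episode above 0.02 m or distance of lime from where it was at the start of the episode above 0.03 m).
It also fails if it takes over 64 s, if anything falls off the work surface, if the arm or the gripper's body presses on something with over 40 N, if the wrist force passes 120 N, or if a joint passes its speed limit or range.

## Working session

There is one attempt and no reset: what is moved stays moved. The work goes in short steps, Python scripts to look and compute and a tool call to move; the robot and the scene stay as the last step left them, time stands still between calls to the robot, and variables do not carry over. Pictures are saved under pics/ and viewed, and the job is handed in when it is done.

Besides the shell and the picture viewer there is one more tool, called after "Request:" by a JSON object that holds its "api" and its "payload", one argument or row to a line. drive_tool: Moves the arm, as the interface text tells. Its arguments: {"type":"object","properties":{"plan":{"type":"array","items":{"type":"object","properties":{"fingers":{"type":"number"},"xyz":{"type":"array","items":{"type":"number"}},"delta_rot":{"type":"array","items":{"type":"number"}}}}},"grip_force":{"type":"number"}},"required":["plan"]}

```bash
mkdir -p pics; cat > h.py <<'E'
import numpy as np, cv2
from workcell import state, grab_frame, finish_job, tcp_to_tips
from scipy.spatial.transform import Rotation as Rn
def pts(f):
    K,R,t,z=f["K"],f["R"],f["t"],f["z_map"]
    v,u=np.mgrid[0:z.shape[0],0:z.shape[1]]
    c=np.stack([(u-K[0,2])/K[0,0]*z,(v-K[1,2])/K[1,1]*z,z],-1)
    return (c-np.asarray(t).ravel())@R
def load(n):
    d=np.load(n); return {k:d[k] for k in d.files}
def st():
    s=state(); print('t',round(s['t'],3),'tcp',np.round(s['tcp_pos'],4),'q',np.round(s['tcp_rot'],4),'F',np.round(s['contact_force'],2),'op',round(s['opening'],3),'j',np.round(s['joints'],3)); return s
E
python3 - <<'E'
from h import *
print(tcp_to_tips if not callable(tcp_to_tips) else tcp_to_tips())
s=st(); print(np.round(Rn.from_quat(s['tcp_rot']).as_matrix(),3), s['moment'])
for n in ['top','side','wrist']:
    f=grab_frame(n); np.savez(f'{n}0.npz',**f); cv2.imwrite(f'pics/{n}0.png',f['color'])
    print(n,-f['R'].T@np.asarray(f['t']).ravel())
E
```

```text
0.025
t 0.0 tcp [0.1577 0.6562 0.2555] q [ 0.7026 -0.0832  0.0831 -0.7018] F [ 0.79  0.05 -0.07] op 0.998 j [ 1.297  0.117  1.442 -0.     1.584 -0.038]
[[ 0.972 -0.     0.234]
 [-0.234 -0.001  0.972]
 [-0.    -1.    -0.001]] [ 0.02277014  0.01858658 -0.03963945]
top [ 0.25983308 -0.01467956  1.27065099]
side [0.4872574  0.67006467 0.64973346]
wrist [0.08892181 0.67284641 0.37404911]
```

View pics/top0.png

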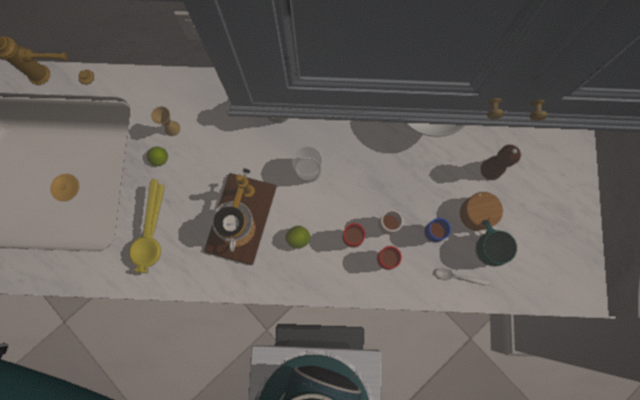

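View pics/side0.png

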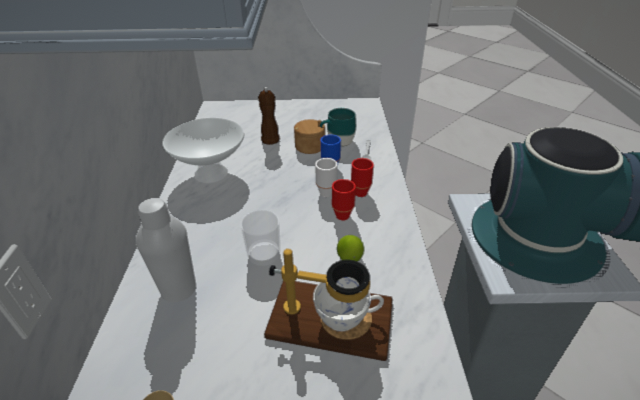

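View pics/wrist0.png

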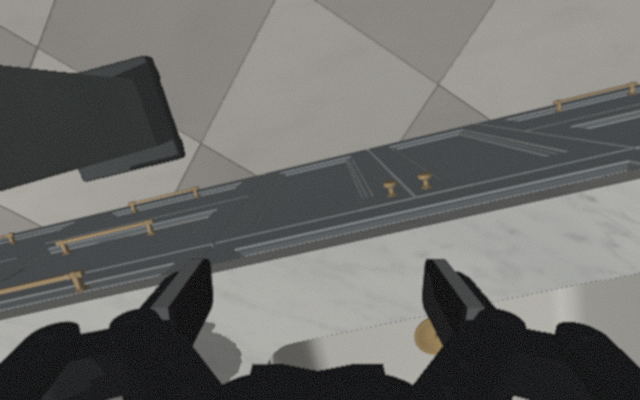

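Candidates shaped like the cone, as top view / side view pixels: white (392,221)/(326,172), red (354,235) and (389,258)/(343,198) and (362,177), blue (437,230)/(330,148). Only the white one fits. The stand is at top (232,222)/side (347,285), with the teacup below it. I'll confirm this in an enlarged crop and measure.

```bash
python3 - <<'E'
from h import *
a=load('top0.npz'); s=load('side0.npz')
c1=cv2.resize(a['color'][195:285,330:460],None,fx=5,fy=5,interpolation=cv2.INTER_CUBIC)
c2=cv2.resize(s['color'][240:360,260:400],None,fx=4,fy=4,interpolation=cv2.INTER_CUBIC)
c3=cv2.resize(a['color'][165:270,200:330],None,fx=5,fy=5,interpolation=cv2.INTER_CUBIC)
c4=cv2.resize(s['color'][130:230,300:390],None,fx=5,fy=5,interpolation=cv2.INTER_CUBIC)
cv2.imwrite('pics/c1.png',c1);cv2.imwrite('pics/c2.png',c2);cv2.imwrite('pics/c3.png',c3);cv2.imwrite('pics/c4.png',c4)
P=pts(a)
for n,(u,v) in dict(white=(392,221),red1=(354,235),red2=(389,258),blue=(437,230),lime=(298,237),stand=(232,222)).items():
    w=P[v-16:v+17,u-16:u+17].reshape(-1,3); col=a['color'][v-16:v+17,u-16:u+17].reshape(-1,3)
    m=(w[:,2]>.03)
    top=w[:,2][m].max() if m.any() else None
    if n=='stand': print(n,np.percentile(w[:,2],[1,10,30,50,70,90,99]).round(3)); continue
    mm=w[:,2]>(top-.012)
    print(n,'top',round(top,3),'rim pts',mm.sum(),'mid',((w[mm].min(0)+w[mm].max(0))/2).round(4),'ext',np.ptp(w[mm],0).round(4))
E
```

```text
white top 1.271 rim pts 5 mid [ 0.2598 -0.0147  1.2707] ext [0. 0. 0.]
red1 top 1.271 rim pts 3 mid [ 0.2598 -0.0147  1.2707] ext [0. 0. 0.]
red2 top 1.271 rim pts 3 mid [ 0.2598 -0.0147  1.2707] ext [0. 0. 0.]
blue top 1.271 rim pts 5 mid [ 0.2598 -0.0147  1.2707] ext [0. 0. 0.]
lime top 1.271 rim pts 9 mid [ 0.2598 -0.0147  1.2707] ext [0. 0. 0.]
stand [0.015 0.025 0.039 0.107 0.123 0.127 0.131]
```

View pics/c1.png

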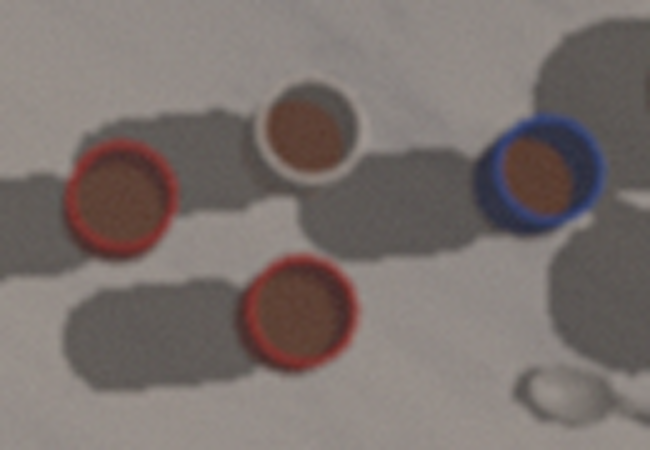

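View pics/c2.png

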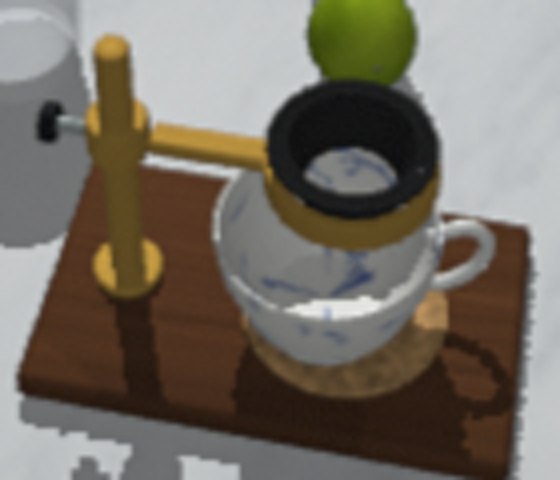

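View pics/c3.png

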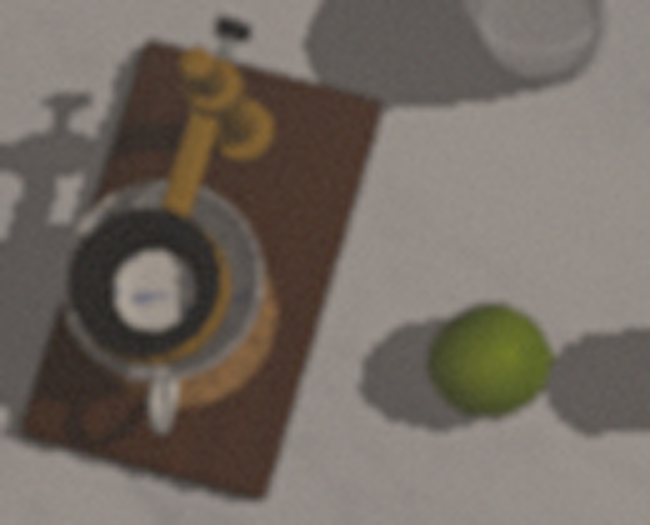

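View pics/c4.png

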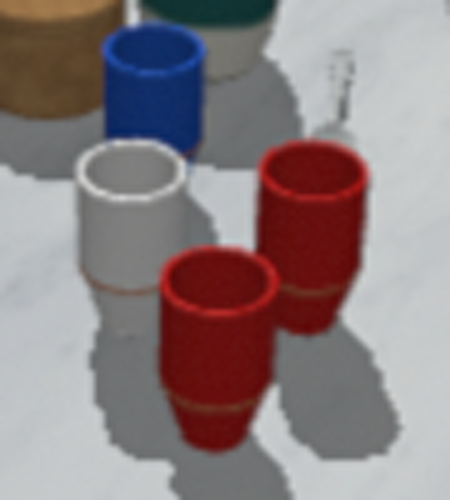

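The crops show one white cone at top (392,221) and side (326,172), with a pale band, copper stripe and foot, so that is the one to use. The nearest neighbours are red at (354,235) and (389,258) and blue at (437,230). The liner is black, with its mouth around top (229,222)/side (348,275), and is raised off the brass. Next come the positions.

```bash
cat >> h.py <<'E'
def cast(f,u,v,z):
    K,R,t=f["K"],f["R"],np.asarray(f["t"]).ravel()
    d=R.T@np.array([(u-K[0,2])/K[0,0],(v-K[1,2])/K[1,1],1]); c=-R.T@t
    return c+d*(z-c[2])/d[2]
def proj(f,X):
    p=f["R"]@np.asarray(X)+np.asarray(f["t"]).ravel(); p=f["K"]@p; return p[:2]/p[2]
E
python3 - <<'E'
from h import *
a=load('top0.npz'); s=load('side0.npz')
def hts(f,u0,u1,v0,v1):
    P=pts(f)[v0:v1,u0:u1].reshape(-1,3); ok=(f['z_map'][v0:v1,u0:u1].reshape(-1)>0); return P,ok
for fn,f,boxes in (('top',a,dict(white=(376,408,205,238),red1=(338,370,220,250),red2=(374,404,244,273),blue=(422,452,215,246),lime=(284,313,222,251))),('side',s,dict(white=(313,339,155,205),red1=(330,357,178,222),red2=(350,375,157,196),lime=(335,366,233,264)))):
    for n,b in boxes.items():
        P,ok=hts(f,*b); h=ok&(P[:,2]>.015)
        Q=P[h]; zt=np.percentile(Q[:,2],98); m=Q[:,2]>zt-.015
        # circle fit to rim
        print(fn,n,'z98',zt.round(4),'n',m.sum(),'mid',((np.percentile(Q[m],2,0)+np.percentile(Q[m],98,0))/2).round(4),'ext',np.ptp(Q[m],0).round(3))
# colour ellipse of liner: dark pixels
for fn,f,b in (('top',a,(205,255,195,245)),('side',s,(320,375,255,305))):
    g=f['color'][b[2]:b[3],b[0]:b[1]].astype(int); m=(g.max(-1)<70)&(g.max(-1)-g.min(-1)<25)
    n,l,stt,_=cv2.connectedComponentsWithStats(m.astype(np.uint8)); k=1+np.argmax(stt[1:,4]); m=(l==k).astype(np.uint8)
    c=max(cv2.findContours(m,cv2.RETR_EXTERNAL,cv2.CHAIN_APPROX_NONE)[0],key=cv2.contourArea)
    e=cv2.fitEllipse(c); print(fn,'liner ell',np.add(e[0],(b[0],b[2])).round(2),np.round(e[1],1),round(e[2]),'area',m.sum())
    P,ok=hts(f,*b); Q=P[ok&(m.reshape(-1)>0)]; print('z pct',np.percentile(Q[:,2],[2,25,50,75,90,98]).round(4))
    zt=np.percentile(Q[:,2],90)
    mm=abs(Q[:,2]-zt)<.006; print('mid',((np.percentile(Q[mm],1,0)+np.percentile(Q[mm],99,0))/2).round(4),'ext',np.ptp(Q[mm],0).round(3))
    # ellipse centre rays
    for z in (.122,.132,.142,.152): print(z,cast(f,e[0][0]+b[0],e[0][1]+b[2],z).round(4))
E
```

```text
top white z98 0.0922 n 149 mid [ 0.4594 -0.1669  0.0857] ext [0.053 0.053 0.018]
top red1 z98 0.0923 n 135 mid [ 0.4229 -0.0776  0.0859] ext [0.054 0.05  0.019]
top red2 z98 0.0934 n 136 mid [ 0.3724 -0.1636  0.0873] ext [0.053 0.051 0.018]
top blue z98 0.092 n 160 mid [ 0.4439 -0.2805  0.0857] ext [0.053 0.054 0.018]
top lime z98 0.0588 n 316 mid [0.4183 0.0605 0.0515] ext [0.05  0.052 0.019]
side white z98 0.0914 n 330 mid [ 0.4581 -0.1261  0.0847] ext [0.053 0.14  0.017]
side red1 z98 0.0912 n 287 mid [ 0.4231 -0.0793  0.0846] ext [0.052 0.055 0.018]
side red2 z98 0.0912 n 324 mid [ 0.3775 -0.1255  0.084 ] ext [0.065 0.14  0.016]
side lime z98 0.1283 n 89 mid [0.4345 0.1837 0.1271] ext [0.044 0.011 0.004]
top liner ell [225.86 224.23] [25.8 44.5] 38 area 647
z pct [0.0125 0.0199 0.1226 0.1266 0.1283 0.13  ]
mid [0.4366 0.2158 0.1267] ext [0.069 0.068 0.01 ]
0.122 [0.4305 0.2217 0.122 ]
0.132 [0.429  0.2196 0.132 ]
0.142 [0.4275 0.2176 0.142 ]
0.152 [0.4261 0.2155 0.152 ]
side liner ell [347.73 276.7 ] [34.  41.5] 95 area 955
z pct [0.1034 0.1155 0.1259 0.1274 0.1281 0.1288]
mid [0.4369 0.2146 0.1258] ext [0.067 0.072 0.007]
0.122 [0.436  0.2126 0.122 ]
0.132 [0.4369 0.2213 0.132 ]
0.142 [0.4379 0.2299 0.142 ]
0.152 [0.4389 0.2386 0.152 ]
```

Cone axis at (0.459, -0.167), with its rim at 0.091 as expected. The liner centre reads (0.437, 0.215) with its mouth at about 0.128 in both views, so the ring is at about 0.117, inside the range given. A jaw axis at yaw about 40° passes between the neighbours. I'm moving off now.

Request:
{"api": "drive_tool", "payload": {
  "plan": [
    {"fingers": 0.085, "xyz": [0.338, -0.03, -0.285], "delta_rot": [0, 36.5, 0]},
    {"fingers": 0.085, "xyz": [0.338, -0.03, -0.285], "delta_rot": [0, 36.5, 0]},
    {"fingers": 0.085, "xyz": [0.338, -0.03, -0.285], "delta_rot": [0, 36.5, 0]},
    {"fingers": 0.085, "xyz": [0.338, -0.03, -0.285], "delta_rot": [0, 36.5, 0]},
    {"fingers": 0.085, "xyz": [0.338, -0.03, -0.285], "delta_rot": [0, 36.5, 0]},
    {"fingers": 0.085, "xyz": [0.338, -0.03, -0.285], "delta_rot": [0, 36.5, 0]},
    {"fingers": 0.085, "xyz": [0.338, -0.03, -0.285], "delta_rot": [0, 36.5, 0]},
    {"fingers": 0.085, "xyz": [0.338, -0.03, -0.285], "delta_rot": [0, 36.5, 0]},
    {"fingers": 0.085, "xyz": [0.338, -0.03, -0.285], "delta_rot": [0, 36.5, 0]},
    {"fingers": 0.085, "xyz": [0.338, -0.03, -0.285], "delta_rot": [0, 36.5, 0]}
  ]
}}

```text
t: 0.98
tcp_pos: [0.4047, 0.3196, 0.2847]
tcp_rot: [-0.641, 0.299, -0.299, 0.641]
contact_force: [1.2, 1.1, -0.3]
opening: 0.995
```

```bash
cat >> h.py <<'E'
def to(x,y,z,psi=None):
    s=st(); R=Rn.from_quat(s['tcp_rot']).as_matrix()
    print('tool shift',(R.T@(np.array([x,y,z])-s['tcp_pos'])).round(4),'yaw z-axis',np.degrees(np.arctan2(R[1,2],R[0,2])).round(2),'ydown',R[:,1].round(4))
    if psi is not None: 
        p=np.radians(psi); zt=np.array([np.cos(p),np.sin(p),0]); yt=np.array([0,0,-1.]); T=np.stack([np.cross(yt,zt),yt,zt],1)
        print('rotvec deg',np.degrees(Rn.from_matrix(R.T@T).as_rotvec()).round(2))
E
python3 - <<'E'
from h import *
to(.459,-.167,.29,40)
f=grab_frame('wrist'); np.savez('w1.npz',**f); cv2.imwrite('pics/w1.png',f['color'])
E
```

```text
t 0.983 tcp [0.4047 0.3196 0.2847] q [-0.6408  0.2988 -0.2989  0.6409] F [ 1.19  1.14 -0.35] op 0.995 j [ 0.619 -0.241  1.737 -0.     1.646 -0.079]
tool shift [ 0.4077 -0.0054 -0.2712] yaw z-axis 40.0 ydown [ 2.e-04  1.e-04 -1.e+00]
rotvec deg [-0.01  0.    0.  ]
```

View pics/w1.png

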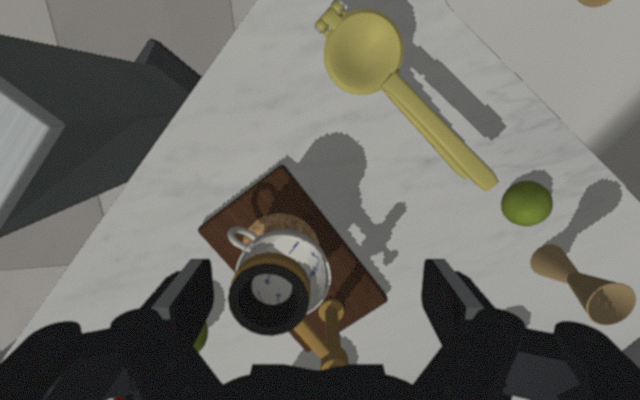

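The wrist view shows the black liner mouth at about (270,298), clear of the jaws. I'll measure it from here, and move on to the cone.

```bash
python3 - <<'E'
from h import *
f=load('w1.npz'); b=(215,325,245,350)
g=f['color'][b[2]:b[3],b[0]:b[1]].astype(int); P=pts(f)[b[2]:b[3],b[0]:b[1]]
m=(g.max(-1)<75)&(g.max(-1)-g.min(-1)<25)&(P[...,2]>.1)&(P[...,2]<.16)
Q=P[m]; print(m.sum(),np.percentile(Q[:,2],[2,50,75,90,98]).round(4))
Z=np.percentile(Q[:,2],85); mm=abs(Q[:,2]-Z)<.006;print('mid',((np.percentile(Q[mm],1,0)+np.percentile(Q[mm],99,0))/2).round(4),np.ptp(Q[mm],0).round(3))
c=max(cv2.findContours(m.astype(np.uint8),cv2.RETR_EXTERNAL,cv2.CHAIN_APPROX_NONE)[0],key=cv2.contourArea)
(u,v),r,_=e=cv2.fitEllipse(c);print(e, cast(f,u+b[0],v+b[2],.128).round(4))
# bore ellipse: not-black hole
E
```

```text
3532 [0.1039 0.1267 0.1277 0.1282 0.1287]
mid [0.4355 0.2155 0.1258] [0.07  0.07  0.008]
((53.39163589477539, 53.93230056762695), (69.99755096435547, 79.45948028564453), 98.28683471679688) [0.4346 0.2168 0.128 ]
```

Request:
{"api": "drive_tool", "payload": {
  "plan": [
    {"fingers": 0.085, "xyz": [0.4077, 0.005, -0.2712], "delta_rot": [0, 0, 0]},
    {"fingers": 0.085, "xyz": [0.4077, 0.005, -0.2712], "delta_rot": [0, 0, 0]},
    {"fingers": 0.085, "xyz": [0.4077, 0.005, -0.2712], "delta_rot": [0, 0, 0]},
    {"fingers": 0.085, "xyz": [0.4077, 0.005, -0.2712], "delta_rot": [0, 0, 0]},
    {"fingers": 0.085, "xyz": [0.4077, 0.005, -0.2712], "delta_rot": [0, 0, 0]},
    {"fingers": 0.085, "xyz": [0.4077, 0.005, -0.2712], "delta_rot": [0, 0, 0]},
    {"fingers": 0.085, "xyz": [0.4077, 0.005, -0.2712], "delta_rot": [0, 0, 0]},
    {"fingers": 0.085, "xyz": [0.4077, 0.005, -0.2712], "delta_rot": [0, 0, 0]},
    {"fingers": 0.085, "xyz": [0.4077, 0.005, -0.2712], "delta_rot": [0, 0, 0]},
    {"fingers": 0.085, "xyz": [0.4077, 0.005, -0.2712], "delta_rot": [0, 0, 0]}
  ]
}}

```text
t: 1.87
tcp_pos: [0.4498, -0.0946, 0.2804]
tcp_rot: [-0.641, 0.299, -0.299, 0.641]
contact_force: [1.0, -0.3, -0.6]
opening: 0.995
```

```bash
python3 - <<'E'
from h import *
to(.459,-.167,.27,40)
f=grab_frame('wrist'); np.savez('w2.npz',**f); cv2.imwrite('pics/w2.png',f['color'])
P=pts(f); print(proj(f,[.459,-.167,.09]))
u,v=proj(f,[.459,-.167,.09]).astype(int)
m=(abs(P[...,2]-.087)<.009)&(np.hypot(P[...,0]-.459,P[...,1]+.167)<.035)
Q=P[m]; print(len(Q)); 
if len(Q): print(((np.percentile(Q,1,0)+np.percentile(Q,99,0))/2).round(4),np.ptp(Q,0).round(3))
E
```

```text
t 1.867 tcp [ 0.4498 -0.0946  0.2804] q [-0.6407  0.2987 -0.2991  0.6409] F [ 0.98 -0.27 -0.56] op 0.995 j [-0.263 -0.371  1.845  0.     1.667 -0.961]
tool shift [ 0.0614  0.0104 -0.0395] yaw z-axis 39.98 ydown [ 6.e-04 -1.e-04 -1.e+00]
rotvec deg [-0.02 -0.02  0.02]
[275.65393263 244.91482463]
1152
[ 0.4587 -0.1688  0.0852] [0.053 0.054 0.015]
```

View pics/w2.png

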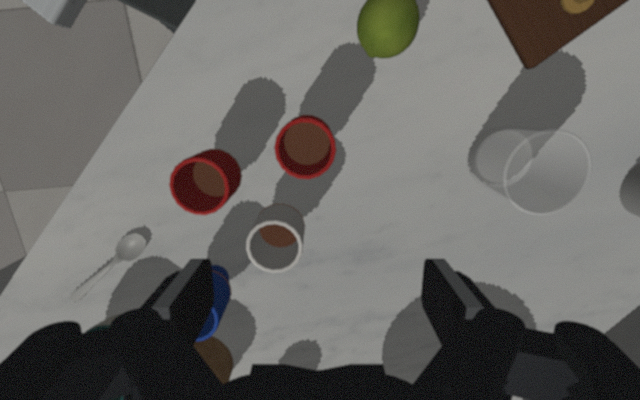

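The wrist view shows the white rim at (275,245), agreeing at (0.459, -0.168), with blue clear at (215,305). I'll centre over it, then descend.

Request:
{"api": "drive_tool", "payload": {
  "plan": [
    {"fingers": 0.085, "xyz": [0.0615, 0.03, -0.04], "delta_rot": [0, 0, 0]},
    {"fingers": 0.085, "xyz": [0.0615, 0.03, -0.04], "delta_rot": [0, 0, 0]},
    {"fingers": 0.085, "xyz": [0.0615, 0.06, -0.04], "delta_rot": [0, 0, 0]},
    {"fingers": 0.085, "xyz": [0.0615, 0.09, -0.04], "delta_rot": [0, 0, 0]},
    {"fingers": 0.085, "xyz": [0.0615, 0.12, -0.04], "delta_rot": [0, 0, 0]},
    {"fingers": 0.085, "xyz": [0.0615, 0.12, -0.04], "delta_rot": [0, 0, 0]},
    {"fingers": 0.085, "xyz": [0.0615, 0.12, -0.04], "delta_rot": [0, 0, 0]}
  ]
}}

```text
t: 2.5
tcp_pos: [0.4587, -0.1651, 0.1598]
tcp_rot: [0.641, -0.3, 0.298, -0.641]
contact_force: [0.6, 0.1, 0.2]
opening: 0.995
```

```bash
python3 - <<'E'
from h import *
to(.459,-.1675,.074,40)
f=grab_frame('wrist'); np.savez('w3.npz',**f); cv2.imwrite('pics/w3.png',f['color'])
P=pts(f)
m=(abs(P[...,2]-.087)<.009)&(np.hypot(P[...,0]-.459,P[...,1]+.167)<.035)
Q=P[m]; print(len(Q)); 
if len(Q): print(((np.percentile(Q,1,0)+np.percentile(Q,99,0))/2).round(4),np.ptp(Q,0).round(3))
E
```

```text
t 2.5 tcp [ 0.4587 -0.1651  0.1598] q [ 0.6409 -0.2997  0.2981 -0.6408] F [0.6  0.15 0.23] op 0.995 j [-0.398 -0.26   1.954 -0.     1.449 -1.096]
tool shift [ 0.0022  0.0858 -0.0012] yaw z-axis 39.99 ydown [-2.2e-03  9.0e-04 -1.0e+00]
rotvec deg [ 0.06 -0.01 -0.12]
2944
[ 0.4585 -0.1687  0.0852] [0.053 0.054 0.015]
```

View pics/w3.png

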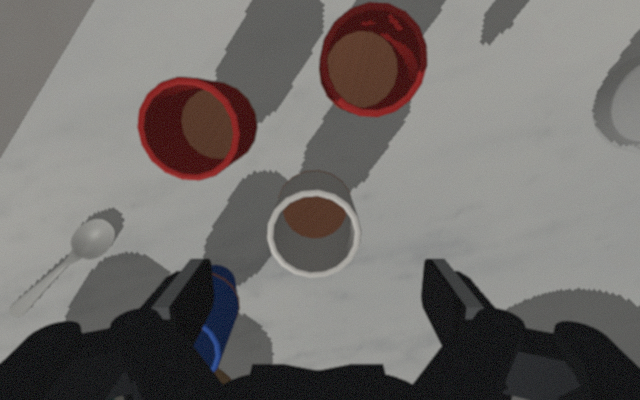

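The rim at (314,232) lies between the jaws and slightly ahead of the TCP, as expected. Descending with a small trim.

Request:
{"api": "drive_tool", "payload": {
  "plan": [
    {"fingers": 0.085, "xyz": [0.0015, 0.02, -0.0013], "delta_rot": [0, 0, 0]},
    {"fingers": 0.085, "xyz": [0.0015, 0.04, -0.0013], "delta_rot": [0, 0, 0]},
    {"fingers": 0.085, "xyz": [0.0015, 0.06, -0.0013], "delta_rot": [0, 0, 0]},
    {"fingers": 0.085, "xyz": [0.0015, 0.075, -0.0013], "delta_rot": [0, 0, 0]},
    {"fingers": 0.085, "xyz": [0.0015, 0.086, -0.0013], "delta_rot": [0, 0, 0]},
    {"fingers": 0.085, "xyz": [0.0015, 0.086, -0.0013], "delta_rot": [0, 0, 0]},
    {"fingers": 0.085, "xyz": [0.0015, 0.086, -0.0013], "delta_rot": [0, 0, 0]},
    {"fingers": 0.085, "xyz": [0.0015, 0.086, -0.0013], "delta_rot": [0, 0, 0]}
  ]
}}

```text
t: 3.22
tcp_pos: [0.4599, -0.1676, 0.076]
tcp_rot: [-0.641, 0.298, -0.3, 0.641]
contact_force: [-0.1, -0.6, 0.6]
opening: 0.99
```

```bash
python3 - <<'E'
from h import *
to(.4587,-.1685,.074,40)
f=grab_frame('wrist'); cv2.imwrite('pics/w4.png',f['color'])
E
```

```text
t 3.217 tcp [ 0.4599 -0.1676  0.076 ] q [-0.6408  0.2981 -0.2996  0.6409] F [-0.1  -0.6   0.58] op 0.99 j [-0.402 -0.188  2.037 -0.     1.291 -1.1  ]
tool shift [-0.0001  0.002  -0.0015] yaw z-axis 40.0 ydown [ 1.9e-03 -8.0e-04 -1.0e+00]
rotvec deg [-0.05 -0.    0.1 ]
```

View pics/w4.png

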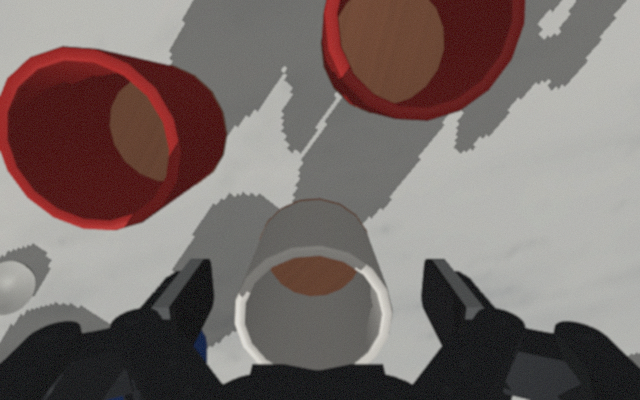

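The cone at (313,310) is between the pads, centred to about 2 mm. Closing.

Request:
{"api": "drive_tool", "payload": {
  "grip_force": 70,
  "plan": [
    {"fingers": 0.065, "xyz": [0, 0, -0.001], "delta_rot": [0, 0, 0]},
    {"fingers": 0.058, "xyz": [0, 0, -0.001], "delta_rot": [0, 0, 0]},
    {"fingers": 0.056, "xyz": [0, 0, -0.001], "delta_rot": [0, 0, 0]},
    {"fingers": 0.053, "xyz": [0, 0, -0.001], "delta_rot": [0, 0, 0]},
    {"fingers": 0.045, "xyz": [0, 0, -0.001], "delta_rot": [0, 0, 0]},
    {"fingers": 0.045, "xyz": [0, 0, -0.001], "delta_rot": [0, 0, 0]},
    {"fingers": 0.045, "xyz": [0, 0, -0.001], "delta_rot": [0, 0, 0]},
    {"fingers": 0.045, "xyz": [0, 0, -0.001], "delta_rot": [0, 0, 0]},
    {"fingers": 0.045, "xyz": [0, 0, -0.001], "delta_rot": [0, 0, 0]},
    {"fingers": 0.045, "xyz": [0, 0, -0.001], "delta_rot": [0, 0, 0]}
  ]
}}

```text
t: 4.1
tcp_pos: [0.4585, -0.1682, 0.0751]
tcp_rot: [0.641, -0.299, 0.299, -0.641]
contact_force: [-4.3, 0.0, 8.2]
opening: 0.616
```

Request:
{"api": "drive_tool", "payload": {
  "plan": [
    {"fingers": 0.045, "xyz": [0, 0, 0], "delta_rot": [0, 0, 0]},
    {"fingers": 0.045, "xyz": [0, 0, 0], "delta_rot": [0, 0, 0]},
    {"fingers": 0.045, "xyz": [0, -0.005, 0], "delta_rot": [0, 0, 0]},
    {"fingers": 0.045, "xyz": [0, -0.02, 0], "delta_rot": [0, 0, 0]},
    {"fingers": 0.045, "xyz": [0, -0.04, 0], "delta_rot": [0, 0, 0]},
    {"fingers": 0.045, "xyz": [0, -0.04, 0], "delta_rot": [0, 0, 0]}
  ]
}}

```text
t: 4.6
tcp_pos: [0.4594, -0.1685, 0.1177]
tcp_rot: [-0.641, 0.298, -0.3, 0.641]
contact_force: [1.1, -0.2, -1.1]
opening: 0.62
```

```bash
python3 - <<'E'
from h import *
to(.4359,.2155,.30,40)
f=grab_frame('wrist'); np.savez('w5.npz',**f);cv2.imwrite('pics/w5.png',f['color'])
f=grab_frame('side'); np.savez('s5.npz',**f);cv2.imwrite('pics/s5.png',cv2.resize(f['color'][80:230,250:420],None,fx=4,fy=4))
E
```

```text
t 4.6 tcp [ 0.4594 -0.1685  0.1177] q [-0.6408  0.2975 -0.3003  0.6409] F [ 1.05 -0.2  -1.08] op 0.62 j [-0.404 -0.229  1.999  0.     1.367 -1.102]
tool shift [-0.3087 -0.183   0.2291] yaw z-axis 39.99 ydown [ 0.0037 -0.0015 -1.    ]
rotvec deg [-0.1  -0.01  0.2 ]
```

View pics/w5.png

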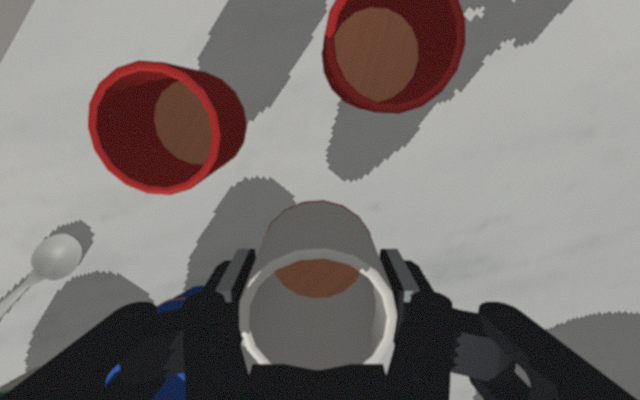

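View pics/s5.png

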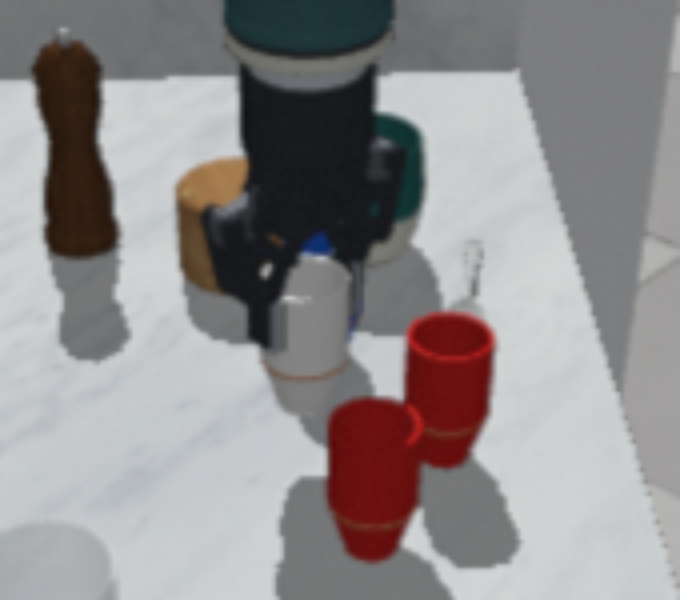

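The cone is held upright (opening 0.62, about 53–54 mm) and off the table. Lifting further, then crossing to a point above the ring.

Request:
{"api": "drive_tool", "payload": {
  "plan": [
    {"fingers": 0.045, "xyz": [0, -0.04, 0], "delta_rot": [0, 0, 0]},
    {"fingers": 0.045, "xyz": [0, -0.08, 0], "delta_rot": [0, 0, 0]},
    {"fingers": 0.045, "xyz": [0, -0.12, 0], "delta_rot": [0, 0, 0]},
    {"fingers": 0.045, "xyz": [0, -0.15, 0], "delta_rot": [0, 0, 0]},
    {"fingers": 0.045, "xyz": [-0.02, -0.175, 0.015], "delta_rot": [0, 0, 0]},
    {"fingers": 0.045, "xyz": [-0.04, -0.183, 0.03], "delta_rot": [0, 0, 0]},
    {"fingers": 0.045, "xyz": [-0.065, -0.183, 0.048], "delta_rot": [0, 0, 0]},
    {"fingers": 0.045, "xyz": [-0.09, -0.183, 0.067], "delta_rot": [0, 0, 0]},
    {"fingers": 0.045, "xyz": [-0.115, -0.183, 0.085], "delta_rot": [0, 0, 0]},
    {"fingers": 0.045, "xyz": [-0.14, -0.183, 0.104], "delta_rot": [0, 0, 0]}
  ]
}}

```text
t: 5.53
tcp_pos: [0.4476, 0.0074, 0.2958]
tcp_rot: [0.641, -0.299, 0.299, -0.641]
contact_force: [0.6, -0.7, -2.3]
opening: 0.611
```

Request:
{"api": "drive_tool", "payload": {
  "plan": [
    {"fingers": 0.045, "xyz": [-0.025, 0, 0.0185], "delta_rot": [0, 0, 0]},
    {"fingers": 0.045, "xyz": [-0.05, 0, 0.037], "delta_rot": [0, 0, 0]},
    {"fingers": 0.045, "xyz": [-0.075, 0, 0.0555], "delta_rot": [0, 0, 0]},
    {"fingers": 0.045, "xyz": [-0.1, 0, 0.074], "delta_rot": [0, 0, 0]},
    {"fingers": 0.045, "xyz": [-0.125, 0, 0.0925], "delta_rot": [0, 0, 0]},
    {"fingers": 0.045, "xyz": [-0.145, 0, 0.108], "delta_rot": [0, 0, 0]},
    {"fingers": 0.045, "xyz": [-0.16, 0, 0.118], "delta_rot": [0, 0, 0]},
    {"fingers": 0.045, "xyz": [-0.169, 0, 0.125], "delta_rot": [0, 0, 0]},
    {"fingers": 0.045, "xyz": [-0.169, 0, 0.125], "delta_rot": [0, 0, 0]},
    {"fingers": 0.045, "xyz": [-0.169, 0, 0.125], "delta_rot": [0, 0, 0]}
  ]
}}

```text
t: 6.37
tcp_pos: [0.4352, 0.2158, 0.2963]
tcp_rot: [0.641, -0.299, 0.298, -0.64]
contact_force: [0.4, -0.2, -2.5]
opening: 0.616
```

```bash
python3 - <<'E'
from h import *
to(.4359,.2155,.24,40)
for n in ('wrist','side'):
    f=grab_frame(n); np.savez(n+'6.npz',**f);cv2.imwrite(f'pics/{n}6.png',f['color'])
E
```

```text
t 6.367 tcp [0.4352 0.2158 0.2963] q [ 0.6414 -0.2989  0.2984 -0.6405] F [ 0.42 -0.19 -2.45] op 0.616 j [ 0.408 -0.309  1.773 -0.     1.68  -0.291]
tool shift [0.0007 0.0563 0.0004] yaw z-axis 40.04 ydown [-1.3e-03 -8.0e-04 -1.0e+00]
rotvec deg [ 0.09  0.04 -0.01]
```

View pics/wrist6.png

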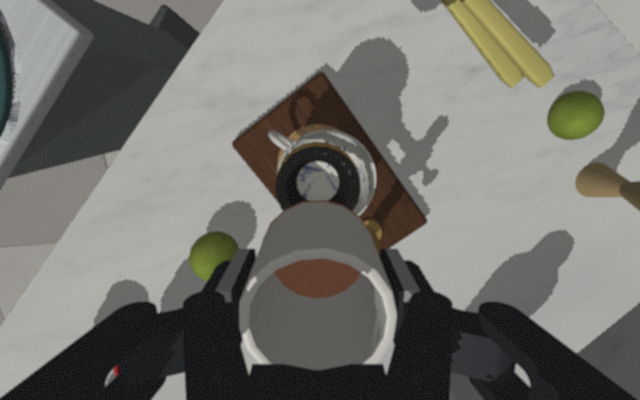

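View pics/side6.png

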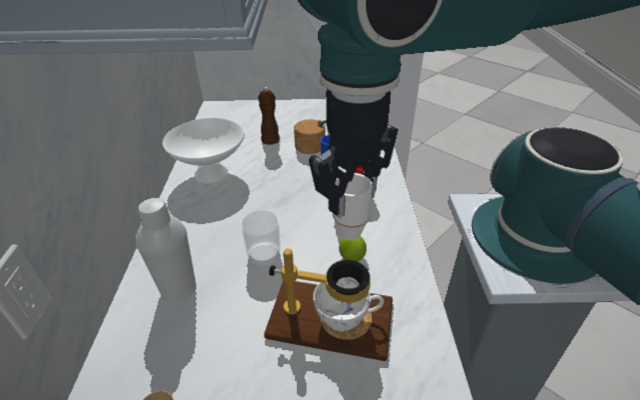

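```bash
python3 - <<'E'
from h import *
from scipy.optimize import least_squares
def circ(Q):
    r=least_squares(lambda p:np.hypot(Q[:,0]-p[0],Q[:,1]-p[1])-p[2],[*Q[:,:2].mean(0),.03],loss='soft_l1',f_scale=.001); return r.x.round(4)
def edges(m,P,f,z):
    cs=cv2.findContours(m.astype(np.uint8),cv2.RETR_LIST,cv2.CHAIN_APPROX_NONE)[0]
    return cs
# liner flange outer circle in each stored view: contour of black mask pts near z .128, cast contour pixels to plane
for nm,b in (('top0',(205,255,195,245)),('side0',(320,375,255,305)),('w1',(215,325,245,350)),('wrist6',(265,370,140,205)),('side6',(320,375,255,305))):
    f=load(nm+'.npz'); P=pts(f)
    m=np.zeros(P.shape[:2],bool); sl=np.s_[b[2]:b[3],b[0]:b[1]]
    g=f['color'].astype(int); ok=(g.max(-1)<85)&(g.max(-1)-g.min(-1)<30)&(abs(P[...,2]-.1265)<.004); m[sl]=ok[sl]
    m=cv2.morphologyEx(m.astype(np.uint8),cv2.MORPH_CLOSE,np.ones((3,3)))
    ys,xs=np.nonzero(m); C=np.array([cast(f,u,v,.128) for u,v in zip(xs,ys)])
    d=np.hypot(*(C[:,:2]-[.4359,.2155]).T); ang=np.arctan2(C[:,1]-.2155,C[:,0]-.4359)
    out=[];inn=[]
    for a in np.arange(-np.pi,np.pi,.2):
        k=(ang>=a)&(ang<a+.2)
        if k.sum()>4: out.append(C[k][d[k].argmax()]); inn.append(C[k][d[k].argmin()])
    print(nm,len(xs),'outer',circ(np.array(out)),'inner',circ(np.array(inn)), 'zmed',np.median(P[m>0][:,2]).round(4), len(out))
f=load('wrist6.npz');P=pts(f)
m=(abs(P[...,2]-.308)<.008)&(np.hypot(P[...,0]-.4352,P[...,1]-.2158)<.04)&(f['color'].min(-1)>110)
print(m.sum()); Q=P[m]; print('rim z',np.percentile(Q[:,2],[5,50,95]).round(4),'circ',circ(Q))
E
```

```text
top0 372 outer [0.4368 0.2162 0.0349] inner [0.4357 0.2156 0.0254] zmed 0.1263 32
side0 619 outer [0.4362 0.2157 0.0351] inner [0.4361 0.2178 0.0245] zmed 0.1271 32
w1 2393 outer [0.4356 0.2158 0.0352] inner [0.4347 0.2174 0.0241] zmed 0.1274 32
wrist6 1914 outer [0.4353 0.2151 0.035 ] inner [0.4353 0.2155 0.0244] zmed 0.1274 23
side6 612 outer [0.4361 0.2157 0.0351] inner [0.4361 0.218  0.0245] zmed 0.1272 32
2117
rim z [0.3082 0.3118 0.3129] circ [0.4349 0.2152 0.0247]
```

Liner axis is (0.436, 0.216) in all views, and the held cone's rim is at (0.435, 0.215), so it's within about 1 mm. I expect it to seat at a TCP z of about 0.170. Descending to 0.186, then slowly.

Request:
{"api": "drive_tool", "payload": {
  "plan": [
    {"fingers": 0.045, "xyz": [0.0005, 0.02, 0.0003], "delta_rot": [0, 0, 0]},
    {"fingers": 0.045, "xyz": [0.0005, 0.04, 0.0003], "delta_rot": [0, 0, 0]},
    {"fingers": 0.045, "xyz": [0.0005, 0.06, 0.0003], "delta_rot": [0, 0, 0]},
    {"fingers": 0.045, "xyz": [0.0005, 0.08, 0.0003], "delta_rot": [0, 0, 0]},
    {"fingers": 0.045, "xyz": [0.0005, 0.095, 0.0003], "delta_rot": [0, 0, 0]},
    {"fingers": 0.045, "xyz": [0.0005, 0.104, 0.0003], "delta_rot": [0, 0, 0]},
    {"fingers": 0.045, "xyz": [0.0005, 0.11, 0.0003], "delta_rot": [0, 0, 0]},
    {"fingers": 0.045, "xyz": [0.0005, 0.11, 0.0003], "delta_rot": [0, 0, 0]},
    {"fingers": 0.045, "xyz": [0.0005, 0.11, 0.0003], "delta_rot": [0, 0, 0]}
  ]
}}

```text
t: 7.22
tcp_pos: [0.436, 0.2155, 0.1879]
tcp_rot: [-0.641, 0.299, -0.299, 0.641]
contact_force: [-0.2, 0.4, -2.0]
opening: 0.613
```

```bash
python3 - <<'E'
from h import *
to(.4359,.2156,.17,40)
f=grab_frame('side'); cv2.imwrite('pics/s7.png',cv2.resize(f['color'][180:340,260:420],None,fx=3.7,fy=3.7))
E
```

```text
t 7.217 tcp [0.436  0.2155 0.1879] q [-0.6406  0.2989 -0.2992  0.6409] F [-0.24  0.39 -2.02] op 0.613 j [ 0.407 -0.28   1.924 -0.     1.497 -0.291]
tool shift [-0.0002  0.0179 -0.    ] yaw z-axis 39.96 ydown [ 6.e-04  2.e-04 -1.e+00]
rotvec deg [-0.03 -0.04  0.01]
```

View pics/s7.png

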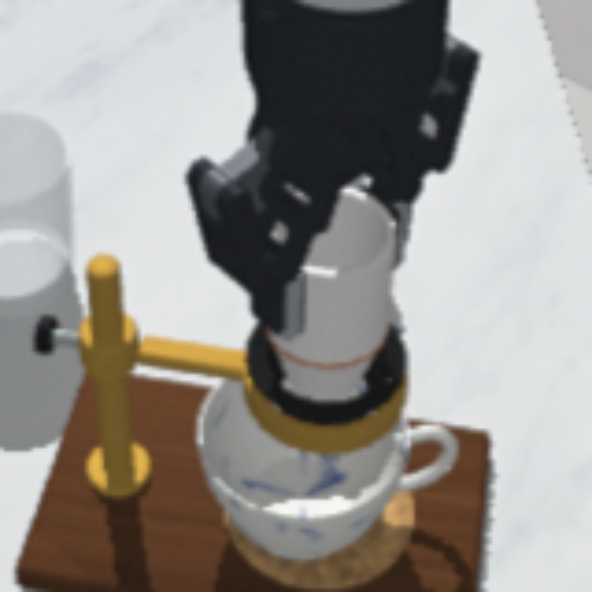

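The foot has entered the liner centred, with the fingers clear. Lowering gently; the no-contact baseline is Fz ≈ -2.

Request:
{"api": "drive_tool", "payload": {
  "plan": [
    {"fingers": 0.045, "xyz": [0, 0.002, 0], "delta_rot": [0, 0, 0]},
    {"fingers": 0.045, "xyz": [0, 0.004, 0], "delta_rot": [0, 0, 0]},
    {"fingers": 0.045, "xyz": [0, 0.006, 0], "delta_rot": [0, 0, 0]},
    {"fingers": 0.045, "xyz": [0, 0.008, 0], "delta_rot": [0, 0, 0]},
    {"fingers": 0.045, "xyz": [0, 0.01, 0], "delta_rot": [0, 0, 0]},
    {"fingers": 0.045, "xyz": [0, 0.011, 0], "delta_rot": [0, 0, 0]},
    {"fingers": 0.045, "xyz": [0, 0.012, 0], "delta_rot": [0, 0, 0]},
    {"fingers": 0.045, "xyz": [0, 0.012, 0], "delta_rot": [0, 0, 0]}
  ]
}}

```text
t: 7.93
tcp_pos: [0.4357, 0.2157, 0.175]
tcp_rot: [0.641, -0.299, 0.299, -0.641]
contact_force: [-0.2, -0.2, -2.9]
opening: 0.611
```

Request:
{"api": "drive_tool", "payload": {
  "plan": [
    {"fingers": 0.045, "xyz": [0, 0.0005, 0], "delta_rot": [0, 0, 0]},
    {"fingers": 0.045, "xyz": [0, 0.001, 0], "delta_rot": [0, 0, 0]},
    {"fingers": 0.045, "xyz": [0, 0.0015, 0], "delta_rot": [0, 0, 0]},
    {"fingers": 0.045, "xyz": [0, 0.002, 0], "delta_rot": [0, 0, 0]},
    {"fingers": 0.045, "xyz": [0, 0.002, 0], "delta_rot": [0, 0, 0]}
  ]
}}

```text
t: 8.35
tcp_pos: [0.4357, 0.2157, 0.1731]
tcp_rot: [0.641, -0.299, 0.299, -0.641]
contact_force: [0.0, -0.2, -2.1]
opening: 0.616
```

Request:
{"api": "drive_tool", "payload": {
  "plan": [
    {"fingers": 0.045, "xyz": [0, 0.0005, 0], "delta_rot": [0, 0, 0]},
    {"fingers": 0.045, "xyz": [0, 0.001, 0], "delta_rot": [0, 0, 0]},
    {"fingers": 0.045, "xyz": [0, 0.001, 0], "delta_rot": [0, 0, 0]}
  ]
}}

```text
t: 8.6
tcp_pos: [0.4357, 0.2157, 0.1722]
tcp_rot: [0.641, -0.299, 0.299, -0.641]
contact_force: [0.1, -0.2, -2.5]
opening: 0.614
```

Request:
{"api": "drive_tool", "payload": {
  "plan": [
    {"fingers": 0.045, "xyz": [0, 0.0005, 0], "delta_rot": [0, 0, 0]},
    {"fingers": 0.045, "xyz": [0, 0.001, 0], "delta_rot": [0, 0, 0]},
    {"fingers": 0.045, "xyz": [0, 0.001, 0], "delta_rot": [0, 0, 0]}
  ]
}}

```text
t: 8.85
tcp_pos: [0.4357, 0.2157, 0.1712]
tcp_rot: [0.641, -0.299, 0.299, -0.641]
contact_force: [-0.3, 0.3, -3.1]
opening: 0.617
```

Request:
{"api": "drive_tool", "payload": {
  "plan": [
    {"fingers": 0.045, "xyz": [0, 0.0005, 0], "delta_rot": [0, 0, 0]},
    {"fingers": 0.045, "xyz": [0, 0.001, 0], "delta_rot": [0, 0, 0]},
    {"fingers": 0.045, "xyz": [0, 0.001, 0], "delta_rot": [0, 0, 0]}
  ]
}}

```text
t: 9.1
tcp_pos: [0.4357, 0.2157, 0.1702]
tcp_rot: [0.641, -0.299, 0.299, -0.641]
contact_force: [0.4, -0.2, -2.8]
opening: 0.621
```

Request:
{"api": "drive_tool", "payload": {
  "plan": [
    {"fingers": 0.045, "xyz": [0, 0.0005, 0], "delta_rot": [0, 0, 0]},
    {"fingers": 0.045, "xyz": [0, 0.0005, 0], "delta_rot": [0, 0, 0]}
  ]
}}

```text
t: 9.27
tcp_pos: [0.4357, 0.2157, 0.1697]
tcp_rot: [0.641, -0.299, 0.299, -0.641]
contact_force: [-0.3, 0.1, -3.0]
opening: 0.619
```

Request:
{"api": "drive_tool", "payload": {
  "plan": [
    {"fingers": 0.045, "xyz": [0, 0.0005, 0], "delta_rot": [0, 0, 0]},
    {"fingers": 0.045, "xyz": [0, 0.0005, 0], "delta_rot": [0, 0, 0]}
  ]
}}

```text
t: 9.43
tcp_pos: [0.4357, 0.2157, 0.1692]
tcp_rot: [0.641, -0.299, 0.299, -0.641]
contact_force: [0.5, -0.5, -2.4]
opening: 0.623
```

Request:
{"api": "drive_tool", "payload": {
  "plan": [
    {"fingers": 0.045, "xyz": [0, 0.0005, 0], "delta_rot": [0, 0, 0]},
    {"fingers": 0.045, "xyz": [0, 0.0005, 0], "delta_rot": [0, 0, 0]}
  ]
}}

```text
t: 9.6
tcp_pos: [0.4357, 0.2157, 0.1687]
tcp_rot: [0.641, -0.299, 0.299, -0.641]
contact_force: [0.3, 0.3, -3.6]
opening: 0.614
```

Request:
{"api": "drive_tool", "payload": {
  "plan": [
    {"fingers": 0.045, "xyz": [0, 0.0005, 0], "delta_rot": [0, 0, 0]},
    {"fingers": 0.045, "xyz": [0, 0.0005, 0], "delta_rot": [0, 0, 0]}
  ]
}}

```text
t: 9.77
tcp_pos: [0.4357, 0.2157, 0.1682]
tcp_rot: [0.641, -0.299, 0.299, -0.641]
contact_force: [-0.4, -0.7, -2.2]
opening: 0.619
```

Request:
{"api": "drive_tool", "payload": {
  "plan": [
    {"fingers": 0.045, "xyz": [0, 0.0005, 0], "delta_rot": [0, 0, 0]},
    {"fingers": 0.045, "xyz": [0, 0.0005, 0], "delta_rot": [0, 0, 0]}
  ]
}}

```text
t: 9.93
tcp_pos: [0.4357, 0.2157, 0.1679]
tcp_rot: [0.641, -0.299, 0.299, -0.641]
contact_force: [-1.0, -0.2, -0.1]
opening: 0.615
```

Request:
{"api": "drive_tool", "payload": {
  "plan": [
    {"fingers": 0.045, "xyz": [0, 0.0005, 0], "delta_rot": [0, 0, 0]},
    {"fingers": 0.045, "xyz": [0, 0.0005, 0], "delta_rot": [0, 0, 0]}
  ]
}}

```text
t: 10.1
tcp_pos: [0.4358, 0.2157, 0.1675]
tcp_rot: [-0.641, 0.299, -0.299, 0.641]
contact_force: [-2.1, -1.3, 2.6]
opening: 0.619
```

Request:
{"api": "drive_tool", "payload": {
  "plan": [
    {"fingers": 0.045, "xyz": [0, 0.0005, 0], "delta_rot": [0, 0, 0]},
    {"fingers": 0.045, "xyz": [0, 0.0005, 0], "delta_rot": [0, 0, 0]}
  ]
}}

```text
t: 10.27
tcp_pos: [0.4358, 0.2157, 0.1669]
tcp_rot: [-0.641, 0.299, -0.299, 0.641]
contact_force: [-2.9, -1.2, 3.4]
opening: 0.616
```

```bash
python3 - <<'E'
from h import *
st()
f=grab_frame('side'); np.savez('s8.npz',**f); cv2.imwrite('pics/s8.png',cv2.resize(f['color'][180:340,260:420],None,fx=3.7,fy=3.7))
E
```

```text
t 10.267 tcp [0.4358 0.2157 0.1669] q [-0.6408  0.2988 -0.2989  0.6409] F [-2.92 -1.15  3.38] op 0.616 j [ 0.407 -0.269  1.95  -0.     1.46  -0.291]
```

View pics/s8.png

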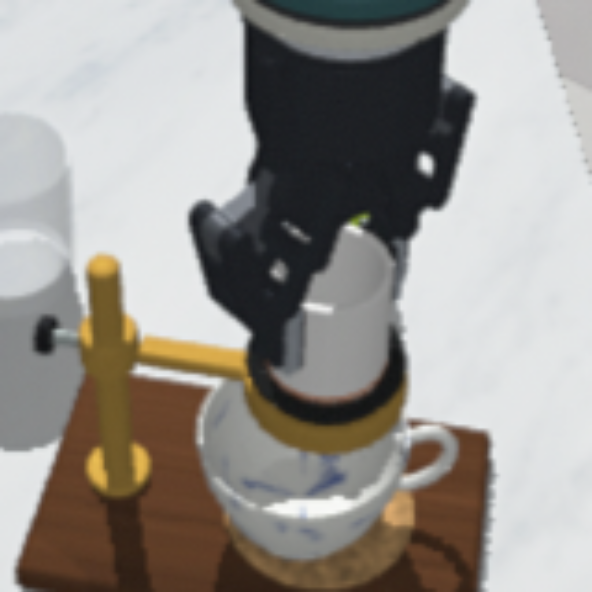

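Contact began at TCP z 0.168 and is now about 6 N above baseline: seated, liner still raised, cone centred and upright. A small sideways reaction in -x calls for a 0.5 mm trim; then I'll press in small steps.

Request:
{"api": "drive_tool", "payload": {
  "plan": [
    {"fingers": 0.045, "xyz": [0, 0, -0.0005], "delta_rot": [0, 0, 0]},
    {"fingers": 0.045, "xyz": [0, 0, -0.0005], "delta_rot": [0, 0, 0]},
    {"fingers": 0.045, "xyz": [0, 0.0005, -0.0005], "delta_rot": [0, 0, 0]},
    {"fingers": 0.045, "xyz": [0, 0.0005, -0.0005], "delta_rot": [0, 0, 0]}
  ]
}}

```text
t: 10.65
tcp_pos: [0.4355, 0.2155, 0.1664]
tcp_rot: [-0.641, 0.299, -0.299, 0.641]
contact_force: [0.6, 1.1, 3.0]
opening: 0.618
```

Request:
{"api": "drive_tool", "payload": {
  "plan": [
    {"fingers": 0.045, "xyz": [0, 0.0005, 0], "delta_rot": [0, 0, 0]},
    {"fingers": 0.045, "xyz": [0, 0.001, 0], "delta_rot": [0, 0, 0]},
    {"fingers": 0.045, "xyz": [0, 0.001, 0], "delta_rot": [0, 0, 0]}
  ]
}}

```text
t: 10.9
tcp_pos: [0.4355, 0.2155, 0.1653]
tcp_rot: [-0.641, 0.299, -0.299, 0.641]
contact_force: [1.2, 3.2, 2.4]
opening: 0.614
```

Request:
{"api": "drive_tool", "payload": {
  "plan": [
    {"fingers": 0.045, "xyz": [0, 0.0005, 0], "delta_rot": [0, 0, 0]},
    {"fingers": 0.045, "xyz": [0, 0.001, 0], "delta_rot": [0, 0, 0]},
    {"fingers": 0.045, "xyz": [0, 0.001, 0], "delta_rot": [0, 0, 0]}
  ]
}}

```text
t: 11.15
tcp_pos: [0.4355, 0.2154, 0.1642]
tcp_rot: [-0.641, 0.299, -0.299, 0.641]
contact_force: [2.5, 3.2, 2.6]
opening: 0.615
```

The liner is sliding at about 5–6 N. Trimming back 0.3 mm sideways and continuing.

Request:
{"api": "drive_tool", "payload": {
  "plan": [
    {"fingers": 0.045, "xyz": [0, 0, 0.0003], "delta_rot": [0, 0, 0]},
    {"fingers": 0.045, "xyz": [0, 0.0005, 0.0003], "delta_rot": [0, 0, 0]},
    {"fingers": 0.045, "xyz": [0, 0.001, 0.0003], "delta_rot": [0, 0, 0]},
    {"fingers": 0.045, "xyz": [0, 0.001, 0.0003], "delta_rot": [0, 0, 0]}
  ]
}}

```text
t: 11.48
tcp_pos: [0.4356, 0.2155, 0.1631]
tcp_rot: [0.641, -0.299, 0.299, -0.641]
contact_force: [1.0, 2.3, 2.3]
opening: 0.618
```

Request:
{"api": "drive_tool", "payload": {
  "plan": [
    {"fingers": 0.045, "xyz": [0, 0.0005, 0], "delta_rot": [0, 0, 0]},
    {"fingers": 0.045, "xyz": [0, 0.001, 0], "delta_rot": [0, 0, 0]},
    {"fingers": 0.045, "xyz": [0, 0.001, 0], "delta_rot": [0, 0, 0]}
  ]
}}

```text
t: 11.73
tcp_pos: [0.4356, 0.2155, 0.1621]
tcp_rot: [0.641, -0.299, 0.299, -0.641]
contact_force: [0.5, 1.6, 1.5]
opening: 0.619
```

Request:
{"api": "drive_tool", "payload": {
  "plan": [
    {"fingers": 0.045, "xyz": [0, 0.0005, 0], "delta_rot": [0, 0, 0]},
    {"fingers": 0.045, "xyz": [0, 0.001, 0], "delta_rot": [0, 0, 0]},
    {"fingers": 0.045, "xyz": [0, 0.001, 0], "delta_rot": [0, 0, 0]}
  ]
}}

```text
t: 11.98
tcp_pos: [0.4355, 0.2155, 0.1611]
tcp_rot: [0.641, -0.299, 0.299, -0.641]
contact_force: [0.5, 2.3, 2.1]
opening: 0.622
```

Near home now; steps of 0.3–0.4 mm.

Request:
{"api": "drive_tool", "payload": {
  "plan": [
    {"fingers": 0.045, "xyz": [0, 0.0004, 0], "delta_rot": [0, 0, 0]},
    {"fingers": 0.045, "xyz": [0, 0.0004, 0], "delta_rot": [0, 0, 0]}
  ]
}}

```text
t: 12.15
tcp_pos: [0.4356, 0.2156, 0.1608]
tcp_rot: [0.641, -0.299, 0.299, -0.641]
contact_force: [0.4, 0.9, 2.1]
opening: 0.617
```

Request:
{"api": "drive_tool", "payload": {
  "plan": [
    {"fingers": 0.045, "xyz": [0, 0.0003, 0], "delta_rot": [0, 0, 0]},
    {"fingers": 0.045, "xyz": [0, 0.0003, 0], "delta_rot": [0, 0, 0]}
  ]
}}

```text
t: 12.32
tcp_pos: [0.4356, 0.2155, 0.1606]
tcp_rot: [0.641, -0.299, 0.299, -0.641]
contact_force: [-0.7, 1.2, 3.4]
opening: 0.616
```

Request:
{"api": "drive_tool", "payload": {
  "plan": [
    {"fingers": 0.045, "xyz": [0, 0.0003, 0], "delta_rot": [0, 0, 0]},
    {"fingers": 0.045, "xyz": [0, 0.0003, 0], "delta_rot": [0, 0, 0]}
  ]
}}

```text
t: 12.48
tcp_pos: [0.4356, 0.2156, 0.1605]
tcp_rot: [-0.641, 0.299, -0.299, 0.641]
contact_force: [-0.8, 0.7, 4.7]
opening: 0.622
```

Request:
{"api": "drive_tool", "payload": {
  "plan": [
    {"fingers": 0.045, "xyz": [0, 0.0003, 0], "delta_rot": [0, 0, 0]},
    {"fingers": 0.045, "xyz": [0, 0.0003, 0], "delta_rot": [0, 0, 0]}
  ]
}}

```text
t: 12.65
tcp_pos: [0.4356, 0.2156, 0.1605]
tcp_rot: [-0.641, 0.299, -0.299, 0.641]
contact_force: [-3.0, -1.0, 8.4]
opening: 0.616
```

Request:
{"api": "drive_tool", "payload": {
  "plan": [
    {"fingers": 0.045, "xyz": [0, 0.0003, 0], "delta_rot": [0, 0, 0]},
    {"fingers": 0.045, "xyz": [0, 0.0003, 0], "delta_rot": [0, 0, 0]}
  ]
}}

```text
t: 12.82
tcp_pos: [0.4356, 0.2156, 0.1604]
tcp_rot: [-0.641, 0.299, -0.299, 0.641]
contact_force: [-3.1, -0.3, 11.8]
opening: 0.618
```

Force is climbing with no motion, so the liner is on its hard stop: 11.8 + 2.4 ≈ 14 N. Holding for over a second.

Request:
{"api": "drive_tool", "payload": {
  "plan": [
    {"fingers": 0.045, "xyz": [0, 0, 0], "delta_rot": [0, 0, 0]},
    {"fingers": 0.045, "xyz": [0, 0, 0], "delta_rot": [0, 0, 0]}
  ]
}}

```text
t: 12.98
tcp_pos: [0.4357, 0.2156, 0.1604]
tcp_rot: [-0.641, 0.299, -0.299, 0.641]
contact_force: [-3.8, -0.3, 10.6]
opening: 0.621
```

Request:
{"api": "drive_tool", "payload": {
  "plan": [
    {"fingers": 0.045, "xyz": [0, 0, 0], "delta_rot": [0, 0, 0]},
    {"fingers": 0.045, "xyz": [0, 0, 0], "delta_rot": [0, 0, 0]},
    {"fingers": 0.045, "xyz": [0, 0, 0], "delta_rot": [0, 0, 0]},
    {"fingers": 0.045, "xyz": [0, 0, 0], "delta_rot": [0, 0, 0]},
    {"fingers": 0.045, "xyz": [0, 0, 0], "delta_rot": [0, 0, 0]},
    {"fingers": 0.045, "xyz": [0, 0, 0], "delta_rot": [0, 0, 0]},
    {"fingers": 0.045, "xyz": [0, 0, 0], "delta_rot": [0, 0, 0]},
    {"fingers": 0.045, "xyz": [0, 0, 0], "delta_rot": [0, 0, 0]},
    {"fingers": 0.045, "xyz": [0, 0, 0], "delta_rot": [0, 0, 0]},
    {"fingers": 0.045, "xyz": [0, 0, 0], "delta_rot": [0, 0, 0]}
  ]
}}

```text
t: 13.82
tcp_pos: [0.4357, 0.2156, 0.1604]
tcp_rot: [-0.641, 0.299, -0.299, 0.641]
contact_force: [-4.0, 0.1, 10.8]
opening: 0.617
```

Request:
{"api": "drive_tool", "payload": {
  "plan": [
    {"fingers": 0.045, "xyz": [0, 0, 0], "delta_rot": [0, 0, 0]},
    {"fingers": 0.045, "xyz": [0, 0, 0], "delta_rot": [0, 0, 0]},
    {"fingers": 0.045, "xyz": [0, 0, 0], "delta_rot": [0, 0, 0]},
    {"fingers": 0.045, "xyz": [0, 0, 0], "delta_rot": [0, 0, 0]}
  ]
}}

```text
t: 14.15
tcp_pos: [0.4357, 0.2156, 0.1604]
tcp_rot: [-0.641, 0.299, -0.299, 0.641]
contact_force: [-4.2, -1.2, 10.7]
opening: 0.622
```

```bash
python3 - <<'E'
from h import *
st()
f=grab_frame('side'); np.savez('s9.npz',**f); cv2.imwrite('pics/s9.png',cv2.resize(f['color'][180:340,260:420],None,fx=3.7,fy=3.7))
for n in ('s8','s9'):
    f=load(n+'.npz');P=pts(f); g=f['color'].astype(int)
    m=(g.max(-1)<75)&(np.hypot(P[...,0]-.436,P[...,1]-.2157)<.036)&(np.hypot(P[...,0]-.436,P[...,1]-.2157)>.029)&(P[...,2]>.1)&(P[...,2]<.135)
    print(n,m.sum(),np.percentile(P[m][:,2],[50,80,95]).round(4))
E
```

```text
t 14.15 tcp [0.4357 0.2156 0.1604] q [-0.6407  0.2988 -0.299   0.6409] F [-4.25 -1.19 10.7 ] op 0.622 j [ 0.407 -0.265  1.958 -0.     1.449 -0.291]
s8 226 [0.1263 0.1272 0.1279]
s9 216 [0.12   0.1208 0.1216]
```

View pics/s9.png

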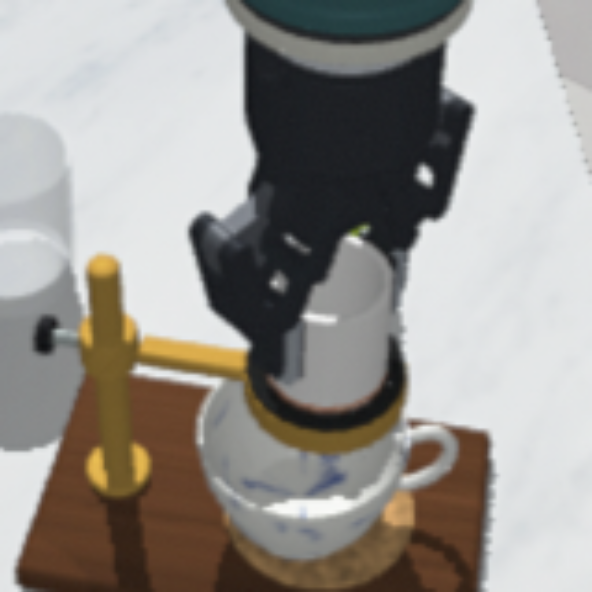

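```bash
python3 - <<'E'
from h import *
for n in ('side0','side6','s8','s9'):
    f=load(n+'.npz');P=pts(f); g=f['color'].astype(int); r=np.hypot(P[...,0]-.436,P[...,1]-.2157)
    m=(g.max(-1)<75)&(r<.034)&(r>.029)&(P[...,2]>.1)&(P[...,2]<.135)
    b=(g[...,2]-g[...,0]>40)&(r<.039)&(r>.03)&(P[...,2]>.09)&(P[...,2]<.13)
    print(n,m.sum(),np.percentile(P[m][:,2],[50,80,95]).round(4),'brass',b.sum(),np.percentile(P[b][:,2],[80,98]).round(4))
E
```

```text
side0 325 [0.1273 0.1281 0.1287] brass 327 [0.1172 0.1187]
side6 309 [0.1274 0.1281 0.1289] brass 334 [0.1174 0.1192]
s8 202 [0.1263 0.1271 0.1279] brass 343 [0.1173 0.1188]
s9 195 [0.12   0.1208 0.1216] brass 262 [0.1163 0.1189]
```

Request:
{"api": "drive_tool", "payload": {
  "plan": [
    {"fingers": 0.045, "xyz": [0, 0.0002, 0], "delta_rot": [0, 0, 0]},
    {"fingers": 0.045, "xyz": [0, 0.0002, 0], "delta_rot": [0, 0, 0]}
  ]
}}

```text
t: 14.37
tcp_pos: [0.4357, 0.2156, 0.1604]
tcp_rot: [-0.641, 0.299, -0.299, 0.641]
contact_force: [-4.2, 0.3, 12.9]
opening: 0.617
```

A further 0.2 mm of command added 2 N and no motion, so it's on the hard stop at about 15 N. Holding another second.

Request:
{"api": "drive_tool", "payload": {
  "plan": [
    {"fingers": 0.045, "xyz": [0, 0, 0], "delta_rot": [0, 0, 0]},
    {"fingers": 0.045, "xyz": [0, 0, 0], "delta_rot": [0, 0, 0]},
    {"fingers": 0.045, "xyz": [0, 0, 0], "delta_rot": [0, 0, 0]},
    {"fingers": 0.045, "xyz": [0, 0, 0], "delta_rot": [0, 0, 0]},
    {"fingers": 0.045, "xyz": [0, 0, 0], "delta_rot": [0, 0, 0]},
    {"fingers": 0.045, "xyz": [0, 0, 0], "delta_rot": [0, 0, 0]},
    {"fingers": 0.045, "xyz": [0, 0, 0], "delta_rot": [0, 0, 0]},
    {"fingers": 0.045, "xyz": [0, 0, 0], "delta_rot": [0, 0, 0]},
    {"fingers": 0.045, "xyz": [0, 0, 0], "delta_rot": [0, 0, 0]},
    {"fingers": 0.045, "xyz": [0, 0, 0], "delta_rot": [0, 0, 0]}
  ]
}}

```text
t: 15.2
tcp_pos: [0.4357, 0.2156, 0.1603]
tcp_rot: [-0.641, 0.299, -0.299, 0.641]
contact_force: [-3.4, -0.4, 11.9]
opening: 0.616
```

Request:
{"api": "drive_tool", "payload": {
  "grip_force": 20,
  "plan": [
    {"fingers": 0.045, "xyz": [0, -0.0004, -0.0002], "delta_rot": [0, 0, 0]},
    {"fingers": 0.045, "xyz": [0, -0.0009, -0.0003], "delta_rot": [0, 0, 0]},
    {"fingers": 0.045, "xyz": [0, -0.0009, -0.0003], "delta_rot": [0, 0, 0]},
    {"fingers": 0.045, "xyz": [0, -0.0009, -0.0003], "delta_rot": [0, 0, 0]}
  ]
}}

```text
t: 15.53
tcp_pos: [0.4355, 0.2155, 0.1606]
tcp_rot: [-0.641, 0.299, -0.299, 0.641]
contact_force: [0.1, 3.1, 5.8]
opening: 0.615
```

Request:
{"api": "drive_tool", "payload": {
  "plan": [
    {"fingers": 0.045, "xyz": [0, -0.0004, 0.0001], "delta_rot": [0, 0, 0]},
    {"fingers": 0.045, "xyz": [0, -0.0004, 0.0001], "delta_rot": [0, 0, 0]},
    {"fingers": 0.056, "xyz": [0, -0.0004, 0.0001], "delta_rot": [0, 0, 0]},
    {"fingers": 0.06, "xyz": [0, -0.0004, 0.0001], "delta_rot": [0, 0, 0]},
    {"fingers": 0.07, "xyz": [0, -0.0004, 0.0001], "delta_rot": [0, 0, 0]},
    {"fingers": 0.085, "xyz": [0, -0.0004, 0.0001], "delta_rot": [0, 0, 0]},
    {"fingers": 0.085, "xyz": [0, -0.0004, 0.0001], "delta_rot": [0, 0, 0]},
    {"fingers": 0.085, "xyz": [0, -0.0004, 0.0001], "delta_rot": [0, 0, 0]},
    {"fingers": 0.085, "xyz": [0, -0.0004, 0.0001], "delta_rot": [0, 0, 0]}
  ]
}}

```text
t: 16.28
tcp_pos: [0.4354, 0.2154, 0.1607]
tcp_rot: [0.641, -0.299, 0.299, -0.641]
contact_force: [-0.8, 1.0, 0.6]
opening: 0.999
```

```bash
python3 - <<'E'
from h import *
st()
f=grab_frame('wrist'); cv2.imwrite('pics/w10.png',f['color'])
E
```

```text
t 16.283 tcp [0.4354 0.2154 0.1607] q [ 0.6409 -0.2989  0.2989 -0.6408] F [-0.83  1.04  0.6 ] op 0.999 j [ 0.407 -0.266  1.958 -0.     1.45  -0.291]
```

View pics/w10.png

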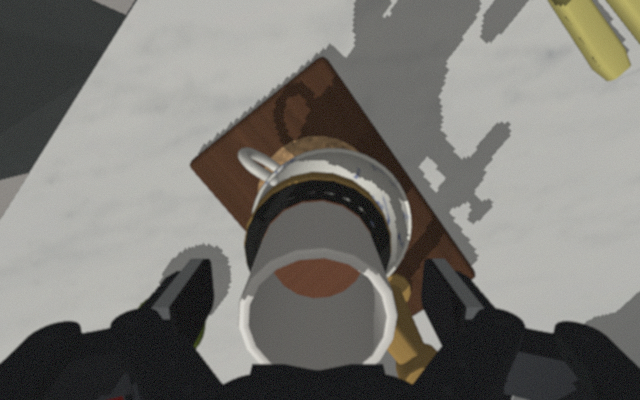

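The jaws are open and clear of the cone on both sides, at about (212,265) and (425,265). Retreating straight up.

Request:
{"api": "drive_tool", "payload": {
  "plan": [
    {"fingers": 0.085, "xyz": [0, -0.01, 0], "delta_rot": [0, 0, 0]},
    {"fingers": 0.085, "xyz": [0, -0.025, 0], "delta_rot": [0, 0, 0]},
    {"fingers": 0.085, "xyz": [0, -0.045, 0], "delta_rot": [0, 0, 0]},
    {"fingers": 0.085, "xyz": [0, -0.07, 0], "delta_rot": [0, 0, 0]},
    {"fingers": 0.085, "xyz": [0, -0.1, 0], "delta_rot": [0, 0, 0]},
    {"fingers": 0.085, "xyz": [0, -0.13, 0], "delta_rot": [0, 0, 0]},
    {"fingers": 0.085, "xyz": [-0.02, -0.14, 0], "delta_rot": [0, 0, 0]},
    {"fingers": 0.085, "xyz": [-0.05, -0.14, 0], "delta_rot": [0, 0, 0]},
    {"fingers": 0.085, "xyz": [-0.05, -0.14, 0], "delta_rot": [0, 0, 0]},
    {"fingers": 0.085, "xyz": [-0.05, -0.14, 0], "delta_rot": [0, 0, 0]}
  ]
}}

```text
t: 17.17
tcp_pos: [0.4028, 0.2544, 0.3017]
tcp_rot: [-0.641, 0.298, -0.298, 0.641]
contact_force: [0.3, -0.5, -0.1]
opening: 0.996
```

```bash
python3 - <<'E'
from h import *
from scipy.optimize import least_squares
st()
for n in ('wrist','side'):
    f=grab_frame(n); np.savez(n+'11.npz',**f)
    cv2.imwrite(f'pics/{n}11.png',f['color'] if n=='wrist' else cv2.resize(f['color'][220:350,250:400],None,fx=4,fy=4))
    P=pts(f); g=f['color'].astype(int); r=np.hypot(P[...,0]-.436,P[...,1]-.2157)
    m=(g.max(-1)<75)&(r<.034)&(r>.029)&(P[...,2]>.1)&(P[...,2]<.135)
    print(n,'liner',m.sum(),np.percentile(P[m][:,2],[50,80,95]).round(4))
    m=(r<.035)&(P[...,2]>.15)&(P[...,2]<.19); zt=np.percentile(P[m][:,2],98)
    Q=P[m&(P[...,2]>zt-.006)]
    s=least_squares(lambda p:np.hypot(Q[:,0]-p[0],Q[:,1]-p[1])-p[2],[.436,.2157,.026],loss='soft_l1',f_scale=.001).x
    A=np.c_[Q[:,:2],np.ones(len(Q))]
    print('rim z',zt.round(4),'circ',s.round(4),len(Q))
    wz=P[(r<.03)&(P[...,2]>.135)&(P[...,2]<.165)]
    for lo,hi in ((.13,.145),(.145,.16),(.16,.172)):
        B=P[(r<.035)&(P[...,2]>lo)&(P[...,2]<hi)&(g.min(-1)>80)]
        print(lo,len(B), least_squares(lambda p:np.hypot(B[:,0]-p[0],B[:,1]-p[1])-.027,[.436,.2157],loss='soft_l1',f_scale=.001).x.round(4) if len(B)>20 else '')
E
```

```text
t 17.167 tcp [0.4028 0.2544 0.3017] q [-0.6409  0.298  -0.2985  0.6414] F [ 0.26 -0.46 -0.13] op 0.996 j [ 0.51  -0.333  1.782 -0.     1.691 -0.19 ]
wrist liner 716 [0.1204 0.121  0.1216]
rim z 0.1773 circ [0.4354 0.2151 0.0247] 1268
0.13 580 [0.4346 0.2173]
0.145 685 [0.4348 0.2175]
0.16 662 [0.433  0.2158]
side liner 216 [0.1201 0.121  0.1217]
rim z 0.1772 circ [0.4358 0.2147 0.0246] 314
0.13 314 [0.4358 0.2141]
0.145 381 [0.4358 0.2146]
0.16 332 [0.4359 0.2146]
```

View pics/wrist11.png

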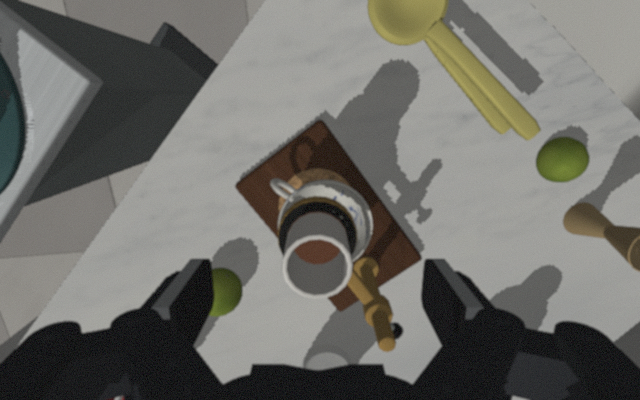

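View pics/side11.png

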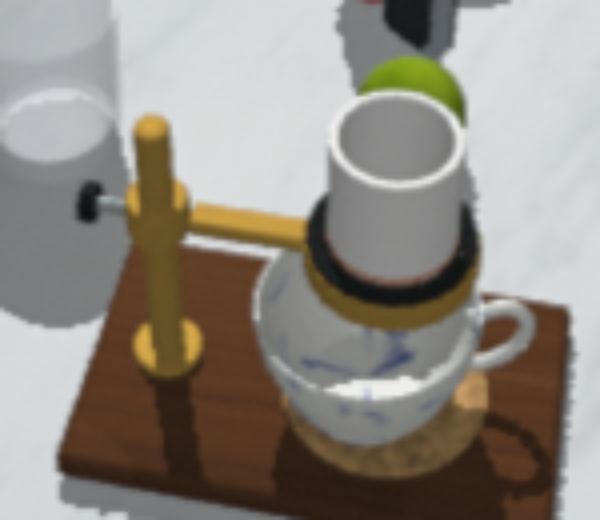

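The cone is upright and centred, and nothing else has moved. A few rows for the arm to settle, then I hand in.

Request:
{"api": "drive_tool", "payload": {
  "plan": [
    {"fingers": 0.085, "xyz": [0, 0, 0], "delta_rot": [0, 0, 0]},
    {"fingers": 0.085, "xyz": [0, 0, 0], "delta_rot": [0, 0, 0]},
    {"fingers": 0.085, "xyz": [0, 0, 0], "delta_rot": [0, 0, 0]},
    {"fingers": 0.085, "xyz": [0, 0, 0], "delta_rot": [0, 0, 0]}
  ]
}}

```text
t: 17.6
tcp_pos: [0.4035, 0.2535, 0.3006]
tcp_rot: [0.641, -0.299, 0.299, -0.641]
contact_force: [0.1, -0.6, -0.3]
opening: 0.994
```

```bash
python3 -c "
from h import *
st(); print(finish_job())"
```

```text
t 17.6 tcp [0.4035 0.2535 0.3006] q [ 0.6408 -0.2991  0.299  -0.6406] F [ 0.12 -0.64 -0.27] op 0.994 j [ 0.507 -0.332  1.783 -0.     1.691 -0.19 ]
the job is handed in; nothing more can be done
None
```

The white drip cone is seated in the liner, pressed home and released. I handed the job in at 17.6 s; `finish_job()` gives no verdict.

- **Lowering and pressing:** I gripped the cone by its band and lowered it centred into the raised liner. Contact began at TCP z about 0.168. The liner slid down at about 5–6 N until the force climbed with no further motion. I held about 13–15 N on the stop for roughly 2 s, then eased off and opened the jaws.
- **Final position:** the cone's rim is within about 1 mm of the ring axis, at z 0.177. The cone looks upright in both the wrist and side views, and the robot is clear of everything.
- **Bystanders:** the stand, teacup, tumbler and lime look undisturbed. I checked these by eye only and did not re-measure them.
- **Disagreement:** the liner's travel reads about 7.2 mm from camera depth but about 7.6 mm from the arm, against the nominal 8 mm. Both exceed the 6.8 mm needed, and the stiff stop points to fully home.

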